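# Pack the vial carrier into the sliding-cover carry case and close the lid

### The arm

A 6-joint arm with a two-finger parallel gripper is mounted at the origin on the work surface. World frame = base frame: x ahead of the robot, y to its left, z up, the work surface at z = 0. Lengths are in m, angles in rad, forces in N, time in s.
With the tool pointing down it reaches from about 0.375 to 0.9 m from the base axis. Payload 3.1 kg.
Tool frame: the origin (TCP) lies between the finger pads; the fingertips stand 8 mm ahead of it and the grasp point (between the pads) lies 11 mm behind it; z points along the fingers, y is the line along which they close (so a half turn about z gives the same grasp; the last joint's range is limited). The gripper opens to 87 mm and grips with 3 to 60 N. Pads are 19 mm wide; open, the fingers measure 117 mm over their backs; the gripper's body (75 mm by 190 mm) begins 51 mm behind the grasp point.
Start: joints at [-1.343, 0.527, 1.433, -0, 1.181, -0.178], TCP at [0.247, -0.574, 0.231] pointing down, gripper open.
Joint ranges: [-3.08, 3.08], [-0.75, 2.2], [0.22, 2.44], [-1.43, 4.57], [0, 2.65], [-2.85, 2.85]. Speed limits (rad/s): [2.79, 2.79, 3.14, 3.14, 3.14, 3.14].

### API

Orientations are given as a unit quaternion [x, y, z, w].
In Python, from rig import robot, vision, job gives the robot as it stands.
- The arm moves only by the shell command python3 -m handwheel 'ROWS' [OPENING] [FORCE]. ROWS is JSON, a list of rows, each a list of 4 numbers: the shift along the tool's x, y, z as a fraction of full scale, then the turn about the tool's z as a fraction of full scale. A call has 1 to 20 rows; each row is the pose to reach, as a shift and turn from the pose commanded when the call began, along the tool's axes at that moment, turning the shorter way round; what a row does not reach only later rows make up. Full scale, the value 1, is 300 mm for a shift and 2 pi rad for a turn. A row lasts 1/12 s, in which the tool goes at most 41.7 mm and 7.16 degrees, less where a joint would pass 70% of its speed; a pose out of reach is approached as far as the arm can. A call with a number of a shift or a turn outside -1 to 1 is refused whole. A call with a gripper value outside its range is refused whole. OPENING is the opening in per cent of the stroke, from 0 (shut) to 100 (fully open), set as the call begins (- or left out, the last holds). The fingers move at their own pace and stop on an object; FORCE is the grip in N (left out, the last holds). Time passes only in rows, so rows that repeat a pose let the fingers close. It gives the time, the measured TCP pose, the force, the opening and the grip force at its end, in the units of the state.
- robot.get_obs(): the state, without advancing time (a new reading comes with each control period).
- vision.camera(name): name is "scene" or "top" or "wrist"; returns a dict with "frame" (400x640x3 uint8, red, green, blue), "K" (3x3 intrinsics, pixels), "cam_to_world" (4x4, takes a point from camera to world coordinates); the wrist camera has in their place "hand_eye" (4x4, takes a point from camera to tool coordinates, whose origin is the TCP and whose axes are the flange's). Camera axes: x right, y down, z forward; pixel columns grow to the right and rows downward; lengths in m; the calibration is good to about 2 mm. A picture is of the moment at which its call begins: read the wrist's pose just before it. There is no depth.
- job.hand_in(): hands the job in; it is judged then, once.
Trained networks look in the newest picture that a camera, given by its name, has taken for a name from the list of things; names that differ only in an ending like _2 or _b are one class to them, and where a whole thing is asked for, a point or a joint stands for the part that bears it (a point fixed in the world has none). Each returns a list of dicts, best first, with "conf" (0 to 1); they miss things now and then, are a little off and sometimes report something else, mostly with a low value. They report only what shows in the picture. A call takes as long as a camera call. They do not tell look-alikes from the thing itself.
- vision.look_for(camera, label): "point" ([row, column] in pixels, amid what is visible of it).
- vision.outline_of(camera, label): "mask" (400x640 bool, what is visible of it) and "point" ([row, column] in pixels, amid what is visible of it).
The state is a dict: "time": time; "q": joint angles; "joint_velocities": joint speeds; "joint_torque": joint torques, N m; "position": TCP position; "tool_rot": TCP orientation; "ft_force": force on the tool from outside, world axes, zero at the start; "moment": the same for the moment, N m; "grip_width": finger opening in m; "grip_force": force on a finger pad.
Only numpy, scipy, OpenCV 4.12 (cv2) and the standard library are available. Lean on these libraries where they do the work, as an engineer would, in place of code of your own. Each camera call takes 0.05 s, during which the arm holds its last target. There are 200 camera calls.

### The job

Pack the green vial carrier into the carry case: slide the inner cover all the way back, set the carrier upright on the floor of the bay, gently, and slide the cover fully home over it. Then lift the red knee of the lid stay past centre to unlock it and lower the lid gently until it is fully shut. Leave the yellow carrier on the tray and do not disturb the other things on the table.

Things in the scene. Friction and masses are not known exactly. Their poses are not given: they have to be found in the camera images.
- case: Grey carry case fixed to the table, 250 (x) x 150 (y) x 80 mm high, walls 8 mm, level. Origin: centre of its underside. Its -x half is the bay, under a white sliding cover (116 x 130 x 6 mm, top 77 mm up) that slides along case +x over the other half, a blue deck 68 mm high. A blue lid hinged on the +y rim stands open, held by a folding stay at the +x end.
- bay_floor (a point): Centre of the bay's floor, at case x -61, y 0, 10 mm above the case's underside; case axes. Inside, the bay is 112 mm along x, 134 mm along y, and 61 mm deep below the cover.
- cover (a joint): Travel in m of the sliding cover along the case's +x: 0 = fully home over the bay, 0.112 = all the way back. Starts up to 25 mm open. Slides with 1 to 2 N, stays where it is left, stops dead at both ends.
- cover_handle (a point): Middle of the top of the cover's orange handle: an upright tab 14 mm thick along the case's x, 56 mm long along its y, 26 mm high. It lies at case x -59 mm plus the travel, y 0, 103 mm above the case's underside.
- lid (a joint): Angle in rad of the lid: 0 = standing open as found (97 degrees, 1.693 rad, from shut), falling as it is lowered, -1.693 = shut. Stiff friction hinge (0.36 N m): the lid stays where it is left and must be pushed all the way down, 2 to 8 N near its free edge. The locked stay blocks it.
- lid_hinge (a point): Lid's hinge line, middle of its length: parallel to the case's x at case y +75, z +80 mm. Fixed to the case, case axes. The lid swings over towards the case's -y.
- lid_edge (a point): Point on the lid's outer (top) face, mid-length, 130 mm from the hinge line, 20 mm short of the free edge. The outer face is 40 mm above the rim plane when shut: the point is then at case x 0, y -55, z +120 mm. The lid is 250 x 150 mm, 40 mm deep with skirts all round, shell 5 mm. Its frame turns with the lid, case axes as found.
- knee (a joint): Bend in rad of the folding stay: 0 = locked against its stop as found, 0.24 below straight; 0.24 = straight; more = knee lifted past centre. From 0.4 it counts as unlocked, and the lid has hardly moved. Grows to about 2.5 as the lid is shut. Does not spring back.
- stay_pivot (a point): Lower pivot of the stay, at the case's +x end: case y -50, z +20 mm (point at x +133). The knee swings on a 65 mm circle about it, in the case's y-z plane. Case axes.
- knee_grip (a point): Point on the axis of the red round bar handle at the stay's knee: bar 14 mm thick along the case's x, from case x +133 to +195 mm; this point is at x +177, as found y +6, z +53 mm. Lifted, it swings up and to case -y; 35 mm along its circle is well past centre. The upper link, 12 mm wide, runs from the knee to the lid at x +131 to +136. With the lid shut: y -103, z +58.
- green_carrier: Vial carrier to pack: green block with four green-capped vials along its top, block 84 (x) x 40 (y) x 38 mm high, 55 mm to the cap tops; about 160 g. Origin: centre of its underside. Starts upright on the tray.
- yellow_carrier: The same carrier in yellow with red caps, 84 x 40 x 55 mm, beside the green one on the tray: stays there. Origin: centre of its underside.
- tray: Flat steel tray, 250 x 170 mm, 4 mm thick floor, rim 10 mm high, fixed. Origin: centre of its underside. The two carriers stand on it about 110 mm apart, in either order.
- tape_roll: Bystander: roll of white tape lying flat, 80 mm across, 22 mm high. Origin: centre of its underside.
- gel_bottle: Bystander: clear bottle with a blue cap, 56 mm wide, 140 mm tall. Origin: centre of its underside.
- swab_dish: Bystander: small steel bowl, 84 mm across, 35 mm high. Origin: centre of its underside.
Things that resemble listed ones, but are neither listed nor needed, are in the scene too. Of the things shaped like the yellow_carrier, the yellow one is meant.

How it is judged:
By the outcome, as a careful person would: the job done as asked, in the order asked, and still so for the second after the job is handed in, with the robot touching nothing.
It also fails if it takes over 72 s, if anything falls off the work surface, if the arm or the gripper's body presses on something with over 40 N, if the wrist force passes 120 N, or if a joint passes its speed limit or range.

## Working session

There is one attempt and no reset: what is moved stays moved. The work goes in short steps, Python scripts to look and compute and a shell command to move; the robot and the scene stay as the last step left them, time stands still between calls to the robot, and variables do not carry over. Pictures are saved under pics/ and viewed, at most 10 in all, crops included, and the job is handed in when it is done.

```bash
ls; mkdir -p pics; cat > h.py <<'E'
import numpy as np, cv2, json
from rig import robot, vision, job
from scipy.spatial.transform import Rotation as R
def cam(n):
    c=vision.camera(n); return c
def ray(c,p,T=None):
    T=c["cam_to_world"] if T is None else T
    K=np.array(c["K"]);T=np.array(T)
    d=T[:3,:3]@np.linalg.solve(K,[p[1],p[0],1.0]); return T[:3,3],d
def atz(c,p,z,T=None):
    o,d=ray(c,p,T); return o+d*(z-o[2])/d[2]
def proj(c,X):
    T=np.linalg.inv(np.array(c["cam_to_world"])); x=np.array(c["K"])@(T[:3,:3]@X+T[:3,3]); return x[1]/x[2],x[0]/x[2]
def save(c,n): cv2.imwrite('pics/'+n,c["frame"][:,:,::-1])
E
python3 - <<'E'
from h import *
np.set_printoptions(precision=3,suppress=True)
o=robot.get_obs();print(o["time"],o["position"],o["tool_rot"])
for n in("scene","top"):
    c=cam(n);save(c,n+'0.png')
    print(n,np.array(c["cam_to_world"]))
    for l in["case","cover","cover_handle","lid","knee","knee_grip","green_carrier","yellow_carrier","tray","tape_roll","gel_bottle","swab_dish"]:
        print(l,[(np.round(d["point"]).tolist(),round(d["conf"],2),np.round(atz(c,d["point"],.05),3).tolist()) for d in vision.look_for(n,l)[:3]])
E
```

```text
pics
0.0 [ 0.247 -0.573  0.23 ] [ 0.979  0.202 -0.    -0.001]
scene [[ 0.263  0.646 -0.717  1.41 ]
 [ 0.965 -0.189  0.183 -0.25 ]
 [-0.017 -0.739 -0.673  0.909]
 [ 0.     0.     0.     1.   ]]
case [([191.0, 342.0], 0.87, [0.454, 0.088, 0.05])]
cover [([186.0, 322.0], 0.74, [0.41, 0.031, 0.05])]
cover_handle [([186.0, 319.0], 0.77, [0.405, 0.021, 0.05]), ([170.0, 357.0], 0.41, [0.353, 0.181, 0.05])]
lid [([168.0, 357.0], 0.79, [0.346, 0.182, 0.05])]
knee [([211.0, 361.0], 0.6, [0.566, 0.116, 0.05]), ([244.0, 238.0], 0.39, [0.597, -0.285, 0.05])]
knee_grip [([227.0, 348.0], 0.5, [0.623, 0.054, 0.05])]
green_carrier [([254.0, 228.0], 0.85, [0.629, -0.319, 0.05]), ([190.0, 343.0], 0.72, [0.447, 0.094, 0.05])]
yellow_carrier [([236.0, 164.0], 0.83, [0.503, -0.5, 0.05]), ([228.0, 221.0], 0.76, [0.516, -0.327, 0.05]), ([191.0, 342.0], 0.69, [0.453, 0.088, 0.05])]
tray [([245.0, 238.0], 0.64, [0.601, -0.287, 0.05]), ([172.0, 356.0], 0.6, [0.363, 0.173, 0.05])]
tape_roll [([258.0, 286.0], 0.84, [0.691, -0.158, 0.05])]
gel_bottle [([190.0, 440.0], 0.6, [0.543, 0.413, 0.05])]
swab_dish [([179.
[... 509 characters left out ...]
39, 0.05])]
knee [([176.0, 267.0], 0.62, [0.613, 0.115, 0.05])]
knee_grip [([171.0, 287.0], 0.73, [0.627, 0.058, 0.05]), ([224.0, 259.0], 0.26, [0.48, 0.139, 0.05])]
green_carrier [([180.0, 423.0], 0.88, [0.593, -0.324, 0.05])]
yellow_carrier [([222.0, 423.0], 0.81, [0.478, -0.322, 0.05]), ([223.0, 483.0], 0.58, [0.47, -0.488, 0.05])]
tray [([200.0, 406.0], 0.79, [0.539, -0.277, 0.05]), ([221.0, 284.0], 0.34, [0.486, 0.067, 0.05]), ([178.0, 278.0], 0.18, [0.608, 0.084, 0.05])]
tape_roll [([160.0, 356.0], 0.69, [0.655, -0.136, 0.05]), ([221.0, 422.0], 0.24, [0.48, -0.318, 0.05])]
gel_bottle [([196.0, 161.0], 0.72, [0.563, 0.412, 0.05])]
swab_dish [([234.0, 170.0], 0.68, [0.458, 0.387, 0.05])]
```

```bash
python3 - <<'E'
import cv2
for n,(r0,r1,c0,c1) in {"scene":(120,300,120,480),"top":(130,300,130,530)}.items():
    i=cv2.imread(f'pics/{n}0.png')[r0:r1,c0:c1]; cv2.imwrite(f'pics/{n}0c.png',cv2.resize(i,None,fx=2,fy=2,interpolation=3))
E
```

```text
(no output)
```

View pics/scene0c.png

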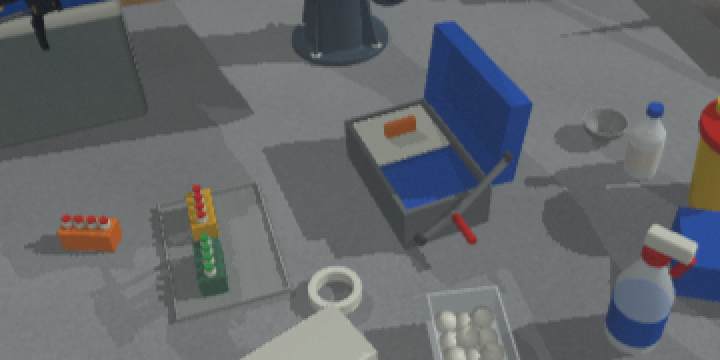

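View pics/top0c.png

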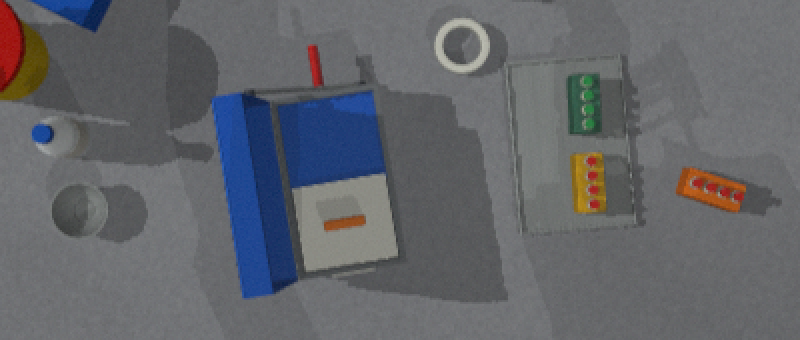

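Both views agree. The case is yawed about +8°, with +x away from the robot and the lid on the +y side. The orange handle is at top px (241,302) and the red bar at (163,287). The green carrier is at top (182,422) with yellow behind it at (221,424). The orange carrier at (225,486) is the look-alike. Next I'll fit poses to the outlines.

```bash
cat > fit.py <<'E'
from h import *
from scipy.optimize import minimize
S=4
def box(cx,cy,cz,lx,ly,lz): return np.array([[cx+a*lx/2,cy+b*ly/2,cz+d*lz/2] for a in(-1,1) for b in(-1,1) for d in(-1,1)])
def P(c,X):
    T=np.linalg.inv(np.array(c["cam_to_world"]));x=(X@T[:3,:3].T+T[:3,3])@np.array(c["K"]).T; return x[:,:2]/x[:,2:]
def place(B,x,y,z,w): return B@R.from_euler('z',w).as_matrix().T+[x,y,z]
def sil(c,Bs):
    m=np.zeros((400*S,640*S),np.uint8)
    for B in Bs:
        h=cv2.convexHull(np.float32((P(c,B)+.5)*S)); cv2.fillConvexPoly(m,np.int32(np.round(h*16)),1,shift=4)
    return m
def up(m): return cv2.resize(np.uint8(m),None,fx=S,fy=S,interpolation=cv2.INTER_NEAREST)
def cost(obs,pl):
    s=0
    for c,m,k in obs:
        r=sil(c,pl[k]); s+=1-(r&m).sum()/max(1,(r|m).sum())
    return s
def nm(f,x0,d):
    x0=np.array(x0,float); sx=np.vstack([x0]+[x0+np.eye(len(x0))[i]*d[i] for i in range(len(x0))])
    r=minimize(f,x0,method='Nelder-Mead',options=dict(initial_simplex=sx,maxfev=400,xatol=1e-4,fatol=1e-4)); return r
E
cat > m1.py <<'E'
from fit import *
np.set_printoptions(precision=4,suppress=True)
C={n:cam(n) for n in("scene","top")}
def hsv(c,lo,hi):return cv2.inRange(cv2.cvtColor(c["frame"],cv2.COLOR_RGB2HSV),lo,hi)>0
obs=[];car={"green_carrier":[],"yellow_carrier":[]}
exp={"cover_handle":[.44,.025,.09],"knee_grip":[.627,.058,.05],"cover":[.43,.02,.07],"green_carrier":[.593,-.324,.03],"yellow_carrier":[.478,-.322,.03]}
for n,c in C.items():
    for l in exp:
        e=P(c,np.array([exp[l]]))[0][::-1]
        ds=[d for d in vision.outline_of(n,l) if np.hypot(*(np.array(d["point"])-e))<15]
        if not ds: print(n,l,"none");continue
        d=ds[0];m=d["mask"];print(n,l,round(d["conf"],2),int(m.sum()))
        if l in car: car[l].append((c,up(m),0))
        else: obs.append((c,up(m),l))
def case(p):
    x,y,w,t=p
    h=place(box(-.059+t,0,.090,.014,.056,.026),x,y,0,w)
    return {"cover_handle":[h],"cover":[h,place(box(-.059+t,0,.074,.116,.130,.006),x,y,0,w)],"knee_grip":[place(box(.166,.006,.053,.058,.012,.012),x,y,0,w)]}
r=nm(lambda p:cost(obs,case(p)),[.48,.04,.145,.012],[.02,.02,.05,.01]);print("case x y yaw t",r.x,r.fun,len(obs))
for o in obs: print(o[2],cost([o],case(r.x)))
for l,ob in car.items():
    f=lambda p:cost(ob,[[place(box(0,0,.019,.084,.04,.038),p[0],p[1],.004,p[2]),place(box(0,0,.046,.072,.014,.018),p[0],p[1],.004,p[2])]])
    r=nm(f,[exp[l][0],exp[l][1],0.],[.02,.02,.08]);print(l,r.x,r.fun)
E
python3 m1.py
```

```text
scene cover_handle 0.64 916
scene knee_grip 0.61 259
scene cover 0.86 883
scene green_carrier 0.78 386
scene yellow_carrier 0.72 342
top cover_handle 0.62 1956
top knee_grip 0.55 256
top cover 0.74 1965
top green_carrier 0.68 518
top yellow_carrier 0.82 485
case x y yaw t [0.4807 0.0234 0.1467 0.011 ] 3.215084723665854 6
cover_handle 0.8348799126637555
knee_grip 0.6804940573292939
cover 0.05042416016287754
cover_handle 0.9383946830265849
knee_grip 0.6629899084721896
cover 0.0479020020111528
green_carrier [ 0.5934 -0.3277  0.0616] 0.22991636876240384
yellow_carrier [ 0.481  -0.3303  0.0236] 0.23716639739675172
```

```bash
cat > m2.py <<'E'
from fit import *
import sys
sys.argv
np.set_printoptions(precision=4,suppress=True)
from m1f import case
obs=[]
for n in("scene","top"):
    c=cam(n);H=cv2.cvtColor(c["frame"],cv2.COLOR_RGB2HSV)
    for l,e,lo,hi in(("knee_grip",[.64,.055,.05],(0,120,60),(8,255,255)),("cover_handle",[.44,.02,.1],(5,130,60),(20,255,255))):
        m=cv2.inRange(H,lo,hi)
        if l=="knee_grip": m|=cv2.inRange(H,(172,120,60),(180,255,255))
        e=P(c,np.array([e]))[0];k=np.zeros_like(m);cv2.circle(k,tuple(int(v) for v in e),20,255,-1);m&=k
        print(n,l,(m>0).sum(),np.argwhere(m>0).mean(0)); obs.append((c,up(m>0),l))
    d=[d for d in vision.outline_of(n,"cover")][0];obs.append((c,up(d["mask"]),"cover"))
r=nm(lambda p:cost(obs,case(p)),[.48,.023,.1467,.012],[.01,.01,.03,.01]);print("case x y yaw t",r.x,r.fun)
for o in obs: print(o[2],cost([o],case(r.x)))
E
cat > m1f.py <<'E'
from fit import *
def case(p):
    x,y,w,t=p
    h=place(box(-.059+t,0,.090,.014,.056,.026),x,y,0,w)
    return {"cover_handle":[h],"cover":[h,place(box(-.059+t,0,.074,.116,.130,.006),x,y,0,w)],"knee_grip":[place(box(.1655,.006,.053,.059,.013,.013),x,y,0,w)]}
E
python3 m2.py
```

```text
scene knee_grip 71 [233.9296 351.7465]
scene cover_handle 109 [182.945  319.7523]
top knee_grip 98 [162.1735 287.0816]
top cover_handle 95 [241.0842 301.8947]
case x y yaw t [0.4902 0.0254 0.1502 0.0001] 1.1720737985229053
knee_grip 0.361029842012873
cover_handle 0.2785862785862786
cover 0.07456287264688144
knee_grip 0.18147138964577658
cover_handle 0.21941146102219933
cover 0.05701195460889619
```

```bash
cat > go.py <<'E'
# go.py x y z yaw_toolx_deg : fractions from present pose (world) ; c prefix = case frame
import sys; from h import *
CASE=json.load(open('case.json'))
def c2w(p,case=CASE):
    x,y,w=case; return R.from_euler('z',w).apply(p)+[x,y,0]
def w2c(p,case=CASE):
    x,y,w=case; return R.from_euler('z',-w).apply(np.array(p)-[x,y,0])
if __name__=="__main__":
    o=robot.get_obs();q=R.from_quat(o["tool_rot"]);p=np.array(o["position"]);M=q.as_matrix()
    yaw=np.degrees(np.arctan2(M[1,0],M[0,0]))
    print("t",round(o["time"],2),"pos",p.round(4),"case",w2c(p).round(4),"yaw",yaw.round(2),"tilt",M[2,2].round(4),"F",np.round(o["ft_force"],1),"w",round(o["grip_width"],4),"gf",round(o["grip_force"],1))
    for a in sys.argv[1:]:
        case=a[0]=='c'; v=[float(k) for k in a[1:].split(',')]
        t=c2w(v[:3]) if case else np.array(v[:3])
        ty=v[3]+(np.degrees(CASE[2]) if case else 0) if len(v)>3 else yaw
        d=(ty-yaw+180)%360-180
        print(a,t.round(4),"rows",(M.T@(t-p)/.3).round(4).tolist()+[round(-d/360,4)])
E
echo '[0.4902,0.0254,0.1502]'>case.json
python3 go.py c-.059,0,.16,90 c-.059,0,.09,90 w.5934,-.3277,.15,-3
```

```text
t 2.1 pos [ 0.2473 -0.574   0.2305] case [-0.3299 -0.5563  0.2305] yaw 23.3 tilt -1.0 F [ 0.3 -0.1 -0.1] w 0.0869 gf 0.0
c-.059,0,.16,90 [0.4319 0.0166 0.16  ] rows [1.3438, -1.5644, 0.2352, np.float64(-0.2092)]
c-.059,0,.09,90 [0.4319 0.0166 0.09  ] rows [1.3438, -1.5644, 0.4685, np.float64(-0.2092)]
w.5934,-.3277,.15,-3 [ 0.5934 -0.3277  0.15  ] rows [1.3843, -0.2975, 0.2685, np.float64(0.0731)]
```

```bash
python3 -m handwheel '[[0.67,-0.78,0.03,-0.105],[0.67,-0.78,0.03,-0.105],[0.67,-0.78,0.03,-0.105],[0.67,-0.78,0.03,-0.105],[0.67,-0.78,0.03,-0.105],[0.67,-0.78,0.03,-0.105],[0.67,-0.78,0.03,-0.105],[0.67,-0.78,0.03,-0.105]]' 70 20; python3 go.py c-.059,0,.2,90 c-.059,0,.09,90
```

```text
time: 2.77
position: [0.3389, -0.2738, 0.2213]
tool_rot: [0.861, 0.509, 0.0, -0.002]
ft_force: [0.7, -0.2, -0.0]
grip_width: 0.0611
grip_force: 0.0
t 2.77 pos [ 0.3389 -0.2738  0.2213] case [-0.1944 -0.2732  0.2213] yaw 61.24 tilt -1.0 F [ 0.7 -0.2 -0. ] w 0.0611 gf 0.0
c-.059,0,.2,90 [0.4319 0.0166 0.2   ] rows [0.9975, -0.1936, 0.0747, np.float64(-0.1038)]
c-.059,0,.09,90 [0.4319 0.0166 0.09  ] rows [0.9963, -0.1923, 0.4414, np.float64(-0.1038)]
```

```bash
python3 -m handwheel '[[0.99,-0.19,0.08,-0.104],[0.99,-0.19,0.08,-0.104],[0.99,-0.19,0.08,-0.104],[0.99,-0.19,0.08,-0.104],[0.99,-0.19,0.08,-0.104],[0.99,-0.19,0.08,-0.104],[0.99,-0.19,0.08,-0.104],[0.99,-0.19,0.08,-0.104],[0.99,-0.19,0.08,-0.104]]'; python3 - <<'E'
from go import *
o=robot.get_obs();c=cam("wrist");save(c,'w1.png')
T=np.eye(4);T[:3,:3]=R.from_quat(o["tool_rot"]).as_matrix();T[:3,3]=o["position"];T=T@np.array(c["hand_eye"])
H=cv2.cvtColor(c["frame"],cv2.COLOR_RGB2HSV);m=cv2.inRange(H,(5,130,60),(20,255,255))
n,L,s,ct=cv2.connectedComponentsWithStats(m);i=1+s[1:,4].argmax();print(s[i],ct[i],"case",w2c(atz(c,ct[i][::-1],.1,T)))
E
python3 go.py c-.059,0,.09,90
```

```text
time: 3.52
position: [0.4334, 0.011, 0.1975]
tool_rot: [0.65, 0.76, 0.0, 0.0]
ft_force: [-1.1, -0.7, 0.2]
grip_width: 0.0612
grip_force: 0.0
[ 315  163   16   66 1016] [322.6742126  195.87204724] case [-0.05707467 -0.00158501  0.1       ]
t 3.57 pos [0.4331 0.0093 0.1976] case [-0.0588 -0.0074  0.1976] yaw 98.79 tilt -1.0 F [0.1 0.5 0.8] w 0.061 gf 0.0
c-.059,0,.09,90 [0.4319 0.0166 0.09  ] rows [0.0247, -0.0005, 0.3586, np.float64(0.0005)]
```

View pics/w1.png

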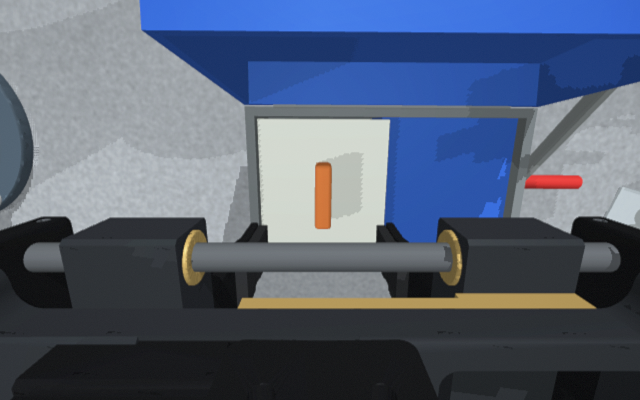

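The wrist view shows the handle centred at px (row 196, col 323), the back rim at row 107 from col 246 to 536, and the red bar tip at (182,582). I'll check the case pose against these.

```bash
python3 - <<'E'
from go import *
o=robot.get_obs();c=cam("wrist")
T=np.eye(4);T[:3,:3]=R.from_quat(o["tool_rot"]).as_matrix();T[:3,3]=o["position"];T=T@np.array(c["hand_eye"])
for n,p,z in(("backleft",(106,246),.08),("backright",(106,537),.08),("bartip",(182,582),.053),("barroot",(182,526),.053),("coverL",(119,258),.077),("coverR",(121,390),.077),("handle",(164.5,323),.103),("handle-",(228,323),.103)):
    print(n,w2c(atz(c,p,z,T)).round(4))
E
```

```text
backleft [-0.1232  0.0706  0.08  ]
backright [0.125  0.0713 0.08  ]
bartip [0.2005 0.0004 0.053 ]
barroot [0.1448 0.0002 0.053 ]
coverL [-0.1141  0.0599  0.077 ]
coverR [0.0009 0.0585 0.077 ]
handle [-0.0575  0.0238  0.103 ]
handle- [-0.0572 -0.031   0.103 ]
```

```bash
echo '[0.4908,0.0232,0.1502]'>case.json
python3 -m handwheel '[[0.015,0,0.12,0],[0.018,0,0.24,0],[0.018,0,0.33,0],[0.018,0,0.358,0],[0.018,0,0.358,0],[0.018,0,0.358,0]]'; python3 -m handwheel '[[0,0,0,0],[0,0,0,0],[0,0,0,0],[0,0,0,0],[0,0,0,0],[0,0,0,0],[0,0,0,0]]' 0 25; python3 go.py c.054,0,.09,90
```

```text
time: 4.12
position: [0.4324, 0.0123, 0.0905]
tool_rot: [0.653, 0.757, -0.0, 0.0]
ft_force: [0.5, 0.2, -0.2]
grip_width: 0.0609
grip_force: 0.0
time: 4.7
position: [0.4322, 0.0134, 0.0903]
tool_rot: [0.652, 0.758, 0.0, 0.0]
ft_force: [-0.3, -0.2, -0.9]
grip_width: 0.022
grip_force: 0.0
t 4.7 pos [0.4322 0.0134 0.0903] case [-0.0594 -0.0009  0.0903] yaw 98.56 tilt -1.0 F [-0.3 -0.2 -0.9] w 0.022 gf 0.0
c.054,0,.09,90 [0.5442 0.0313 0.09  ] rows [0.0032, 0.378, 0.0013, np.float64(-0.0001)]
```

```bash
python3 -m handwheel '[[0,0,0,0],[0,0,0,0],[0,0,0,0],[0,0.02,0,0],[0,0.06,0,0],[0,0.12,0,0],[0,0.18,0,0],[0,0.24,0,0],[0,0.29,0,0],[0,0.33,0,0],[0,0.35,0,0],[0,0.36,0,0],[0,0.36,0,0]]';  python3 go.py c.054,0,.09,90
```

```text
time: 5.78
position: [0.5398, 0.0295, 0.0902]
tool_rot: [0.652, 0.758, 0.0, 0.001]
ft_force: [1.2, -0.8, 2.5]
grip_width: 0.0137
grip_force: 25.0
t 5.78 pos [0.5398 0.0295 0.0902] case [ 0.0494 -0.0011  0.0902] yaw 98.55 tilt -1.0 F [ 1.2 -0.8  2.5] w 0.0137 gf 25.0
c.054,0,.09,90 [0.5442 0.0313 0.09  ] rows [0.0038, 0.0153, 0.0008, np.float64(-0.0002)]
```

```bash
for i in 1 2 3; do python3 -m handwheel '[[0,0.005,0,0],[0,0.005,0,0]]' | egrep 'posi|force'; done
```

```text
position: [0.54, 0.0295, 0.0902]
ft_force: [-0.1, -0.6, 3.3]
grip_force: 25.0
position: [0.5415, 0.0298, 0.0902]
ft_force: [-0.9, -0.3, 3.3]
grip_force: 25.0
position: [0.5434, 0.03, 0.0902]
ft_force: [-1.1, -0.5, 3.9]
grip_force: 25.0
```

```bash
for i in 1 2 3; do python3 -m handwheel '[[0,0.005,0,0],[0,0.005,0,0]]' | egrep 'posi|ft_force'; done
```

```text
position: [0.5434, 0.0301, 0.0902]
ft_force: [-4.0, -2.0, 6.9]
position: [0.5434, 0.0301, 0.0902]
ft_force: [-7.4, -3.2, 10.0]
position: [0.5434, 0.0301, 0.0901]
ft_force: [-9.5, -5.9, 11.4]
```

```bash
python3 -m handwheel '[[0,-0.012,0,0],[0,-0.012,0,0]]' | grep ft_; python3 -m handwheel '[[0,0,0,0],[0,0,0,0],[0,0,0,0],[0,0,-0.1,0],[0,0,-0.2,0],[0,0,-0.3,0],[0,0,-0.4,0]]' 60 ; python3 go.py c.053,0,.09,90 w.5934,-.3277,.15,-179 w.5934,-.3277,.15,2
```

```text
ft_force: [-1.3, -2.3, 5.4]
time: 7.53
position: [0.5441, 0.0306, 0.2109]
tool_rot: [0.652, 0.758, -0.0, -0.001]
ft_force: [-0.1, -0.3, -0.5]
grip_width: 0.0495
grip_force: 0.0
t 7.53 pos [0.5441 0.0306 0.2109] case [ 0.0538 -0.0007  0.2109] yaw 98.56 tilt -1.0 F [-0.1 -0.3 -0.5] w 0.0495 gf 0.0
c.053,0,.09,90 [0.5432 0.0311 0.09  ] rows [0.0021, -0.0024, 0.4028, np.float64(-0.0001)]
w.5934,-.3277,.15,-179 [ 0.5934 -0.3277  0.15  ] rows [-1.2055, -0.0151, 0.202, np.float64(-0.229)]
w.5934,-.3277,.15,2 [ 0.5934 -0.3277  0.15  ] rows [-1.2055, -0.0151, 0.202, np.float64(0.2682)]
```

```bash
python3 -m handwheel '[[-0.8,-0.01,-0.05,0.18],[-0.8,-0.01,-0.05,0.18],[-0.8,-0.01,-0.05,0.18],[-0.8,-0.01,-0.05,0.18],[-0.8,-0.01,-0.05,0.18],[-0.8,-0.01,-0.05,0.18],[-0.8,-0.01,-0.05,0.18],[-0.8,-0.01,-0.05,0.18],[-0.8,-0.01,-0.05,0.18]]' 70 >/dev/null; python3 go.py w.5934,-.3277,.16,3.5
```

```text
t 8.28 pos [ 0.577  -0.2084  0.2244] case [ 0.0506 -0.2419  0.2244] yaw 33.64 tilt -1.0 F [-0.   0.5  0.4] w 0.0605 gf 0.0
w.5934,-.3277,.16,3.5 [ 0.5934 -0.3277  0.16  ] rows [-0.1747, 0.3614, 0.2144, np.float64(0.0837)]
```

```bash
python3 -m handwheel '[[-0.175,0.361,0.08,0.084],[-0.175,0.361,0.08,0.084],[-0.175,0.361,0.08,0.084],[-0.175,0.361,0.08,0.084],[-0.175,0.361,0.08,0.084],[-0.175,0.361,0.08,0.084]]' >/dev/null; cat > wc.py <<'E'
from go import *
from fit import *
o=robot.get_obs();c=cam("wrist");save(c,'w2.png')
T=np.eye(4);T[:3,:3]=R.from_quat(o["tool_rot"]).as_matrix();T[:3,3]=o["position"];T=T@np.array(c["hand_eye"]);c["cam_to_world"]=T
ds=vision.outline_of("wrist","green_carrier")
for d in ds: print(d["conf"],d["mask"].sum(),d["point"])
H=cv2.cvtColor(c["frame"],cv2.COLOR_RGB2HSV);m=cv2.inRange(H,(60,90,20),(95,255,255))
n,L,s,ct=cv2.connectedComponentsWithStats(m);print([ (x.tolist()) for x in s[1:] if x[4]>100])
g=[atz(c,ct[i][::-1],.059,T).round(4) for i in range(1,n) if s[i,4]>100];print(g)
E
python3 wc.py; python3 go.py w.5934,-.3277,.018,3.5
```

```text
0.88 3076 [182.3, 323.6]
[[305, 143, 40, 81, 2229], [319, 152, 14, 13, 137]]
[array([ 0.6003, -0.3292,  0.059 ]), array([ 0.6258, -0.3291,  0.059 ])]
t 8.88 pos [ 0.5942 -0.3263  0.2005] case [ 0.0499 -0.3611  0.2005] yaw 3.92 tilt -1.0 F [-1.2  0.9 -0.2] w 0.0611 gf 0.0
w.5934,-.3277,.018,3.5 [ 0.5934 -0.3277  0.018 ] rows [-0.0025, 0.0049, 0.6084, np.float64(0.0012)]
```

View pics/w2.png

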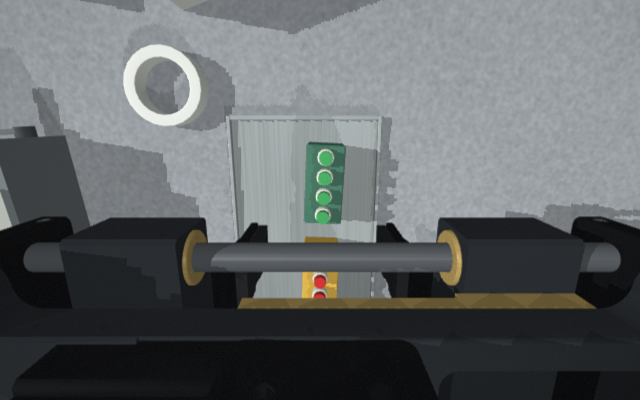

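Green caps run from (157,325) to (215,322) in the wrist view, with block top corners near (143,307), (144,345), (222,305) and (222,341). Yellow sits nearer the gripper at (285,320).

```bash
python3 - <<'E'
from go import *
o=robot.get_obs();c=cam("wrist")
T=np.eye(4);T[:3,:3]=R.from_quat(o["tool_rot"]).as_matrix();T[:3,3]=o["position"];T=T@np.array(c["hand_eye"])
a=atz(c,(157,325.5),.059,T);b=atz(c,(214.5,322.5),.059,T);print(a,b,(a+b)/2,np.degrees(np.arctan2(*(a-b)[[1,0]])))
k=[atz(c,p,.042,T) for p in((143,307),(144,345),(222,341.5),(222,304.5))];print(np.round(k,4),np.mean(k,0))
E
python3 go.py w.594,-.328,.018,1.5
```

```text
[ 0.62696891 -0.32799301  0.059     ] [ 0.56894819 -0.3291049   0.059     ] [ 0.59795855 -0.32854896  0.059     ] 1.0978644108087872
[[ 0.6379 -0.3087  0.042 ]
 [ 0.6395 -0.347   0.042 ]
 [ 0.5567 -0.3505  0.042 ]
 [ 0.554  -0.3108  0.042 ]] [ 0.59703015 -0.32923872  0.042     ]
t 8.93 pos [ 0.5943 -0.3261  0.2009] case [ 0.05   -0.3609  0.2009] yaw 3.93 tilt -1.0 F [ 0.4 -0.4 -0. ] w 0.0609 gf 0.0
w.594,-.328,.018,1.5 [ 0.594 -0.328  0.018] rows [-0.0011, 0.0065, 0.6095, np.float64(0.0068)]
```

```bash
python3 -m handwheel '[[0.0055,0.0065,0.13,0.0068],[0.0055,0.0065,0.26,0.0068],[0.0055,0.0065,0.39,0.0068],[0.0055,0.0065,0.5,0.0068],[0.0055,0.0065,0.57,0.0068],[0.0055,0.0065,0.605,0.0068],[0.0055,0.0065,0.612,0.0068],[0.0055,0.0065,0.612,0.0068]]';python3 -m handwheel '[[0,0,0,0],[0,0,0,0],[0,0,0,0],[0,0,0,0],[0,0,0,0],[0,0,0,0],[0,0,0,0]]' 0 25; python3 go.py c-.062,0,.25,90
```

```text
time: 9.6
position: [0.5964, -0.3283, 0.0177]
tool_rot: [1.0, 0.013, 0.0, 0.0]
ft_force: [0.6, -0.5, 1.0]
grip_width: 0.0609
grip_force: 0.0
time: 10.18
position: [0.5966, -0.329, 0.0189]
tool_rot: [1.0, 0.012, 0.001, 0.001]
ft_force: [-0.1, 1.2, 5.3]
grip_width: 0.0397
grip_force: 25.0
t 10.18 pos [ 0.5966 -0.329   0.0189] case [ 0.0519 -0.3641  0.0189] yaw 1.4 tilt -1.0 F [-0.1  1.2  5.3] w 0.0397 gf 25.0
c-.062,0,.25,90 [0.4295 0.0139 0.25  ] rows [-0.5277, -1.1554, -0.7725, np.float64(-0.27)]
```

```bash
python3 -m handwheel '[[0,0,-0.06,0],[0,0,-0.18,0],[0,0,-0.3,0],[0,0,-0.42,0],[-0.02,-0.05,-0.54,-0.02],[-0.07,-0.15,-0.6,-0.04],[-0.12,-0.27,-0.6,-0.06],[-0.17,-0.39,-0.6,-0.08],[-0.22,-0.5,-0.6,-0.1],[-0.27,-0.61,-0.6,-0.12],[-0.32,-0.72,-0.6,-0.14],[-0.37,-0.83,-0.6,-0.16],[-0.42,-0.92,-0.6,-0.18],[-0.45,-0.97,-0.6,-0.2],[-0.48,-1,-0.6,-0.22],[-0.5,-1,-0.6,-0.24],[-0.52,-1,-0.6,-0.26],[-0.528,-1,-0.6,-0.27],[-0.528,-1,-0.6,-0.27]]'; python3 go.py c-.062,0,.15,90 c-.062,0,.035,90
```

```text
time: 11.77
position: [0.4289, -0.032, 0.1973]
tool_rot: [0.652, 0.759, -0.0, -0.001]
ft_force: [-0.4, 0.9, -1.4]
grip_width: 0.0401
grip_force: 25.0
t 11.77 pos [ 0.4289 -0.032   0.1973] case [-0.0694 -0.0453  0.1973] yaw 98.68 tilt -1.0 F [-0.4  0.9 -1.4] w 0.0401 gf 25.0
c-.062,0,.15,90 [0.4295 0.0139 0.15  ] rows [0.1508, 0.0252, 0.1578, np.float64(0.0002)]
c-.062,0,.035,90 [0.4295 0.0139 0.035 ] rows [0.1505, 0.0258, 0.5411, np.float64(0.0002)]
```

```bash
python3 -m handwheel '[[0.08,0.012,0,0],[0.15,0.025,0,0],[0.15,0.025,0.1,0],[0.15,0.025,0.2,0],[0.15,0.025,0.3,0],[0.15,0.025,0.4,0],[0.15,0.025,0.48,0],[0.15,0.025,0.52,0],[0.15,0.025,0.54,0],[0.15,0.025,0.54,0]]'; python3 -m handwheel '[[0,0,0.006,0],[0,0,0.012,0],[0,0,0.018,0],[0,0,0.022,0],[0,0,0.022,0]]'
```

```text
time: 12.6
position: [0.4307, 0.0131, 0.0343]
tool_rot: [0.653, 0.758, -0.001, -0.001]
ft_force: [0.3, -0.1, -1.6]
grip_width: 0.0398
grip_force: 25.0
time: 13.02
position: [0.4313, 0.0131, 0.0294]
tool_rot: [0.652, 0.758, 0.0, 0.001]
ft_force: [-0.2, 0.0, -2.7]
grip_width: 0.0397
grip_force: 25.0
```

```bash
for i in 1 2 3 4; do python3 -m handwheel '[[0,0,0.003,0],[0,0,0.005,0],[0,0,0.005,0]]' | egrep 'posi|ft_force'; done
```

```text
position: [0.431, 0.0131, 0.0275]
ft_force: [-0.5, 0.1, -3.1]
position: [0.4309, 0.0132, 0.0258]
ft_force: [0.4, -0.4, -2.4]
position: [0.431, 0.0131, 0.0249]
ft_force: [-1.6, -0.7, 4.7]
position: [0.431, 0.0131, 0.0249]
ft_force: [-2.8, -0.7, 21.7]
```

```bash
python3 -m handwheel '[[0,0,-0.006,0],[0,0,-0.006,0]]'|egrep 'posi|ft_force'; python3 -m handwheel '[[0,0,0,0],[0,0,0,0],[0,0,0,0],[0,0,0,0],[0,0,0,0]]' 62; python3 -m handwheel '[[0,0,-0.04,0],[0,0,-0.1,0],[0,0,-0.2,0],[0,0,-0.3,0],[0,0,-0.4,0],[0,0,-0.5,0],[0,0,-0.5,0]]' ; python3 go.py c.053,0,.14,90
python3 - <<'E'
from h import *
c=cam("wrist");save(c,'w3.png')
E
```

```text
position: [0.4313, 0.0131, 0.0253]
ft_force: [0.0, -0.4, -2.9]
time: 14.6
position: [0.4309, 0.0132, 0.0245]
tool_rot: [0.652, 0.758, -0.0, -0.0]
ft_force: [-0.1, -0.6, -0.4]
grip_width: 0.0537
grip_force: 0.0
time: 15.18
position: [0.434, 0.0126, 0.1792]
tool_rot: [0.652, 0.758, 0.002, 0.005]
ft_force: [0.8, -0.4, 0.5]
grip_width: 0.0541
grip_force: 0.0
t 15.18 pos [0.434  0.0126 0.1792] case [-0.0577 -0.002   0.1792] yaw 98.62 tilt -0.9999 F [ 0.8 -0.4  0.5] w 0.0541 gf 0.0
c.053,0,.14,90 [0.5432 0.0311 0.14  ] rows [0.0069, 0.3679, 0.1343, np.float64(0.0)]
```

View pics/w3.png

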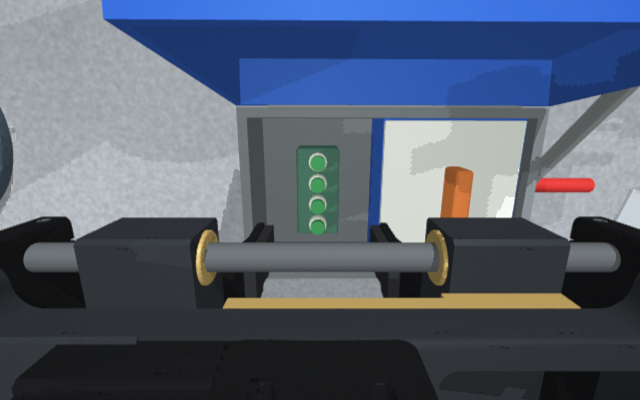

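The green carrier stands upright in the bay (caps in column 317, rows 161–227), and the cover is right back with its handle at (195,457).

```bash
python3 -m handwheel '[[0.004,0.13,0,0],[0.004,0.25,0,0],[0.004,0.34,0,0],[0.004,0.365,0,0],[0.004,0.365,0,0]]' 60 >/dev/null; python3 go.py c.053,0,.09,90
```

```text
t 15.65 pos [0.5403 0.0309 0.1732] case [0.0501 0.0002 0.1732] yaw 98.64 tilt -1.0 F [-0.3  0.2  0.1] w 0.0524 gf 0.0
c.053,0,.09,90 [0.5432 0.0311 0.09  ] rows [-0.0006, 0.0099, 0.2773, np.float64(0.0001)]
```

```bash
python3 -m handwheel '[[0,0.008,0.1,0],[0,0.008,0.2,0],[0,0.008,0.26,0],[0,0.008,0.277,0],[0,0.008,0.277,0],[0,0.008,0.277,0]]' ; python3 -m handwheel '[[0,0,0,0],[0,0,0,0],[0,0,0,0],[0,0,0,0],[0,0,0,0],[0,0,0,0],[0,0,0,0]]' 0 25; python3 go.py c-.059,0,.09,90
```

```text
time: 16.15
position: [0.5404, 0.031, 0.0917]
tool_rot: [0.652, 0.758, -0.0, -0.001]
ft_force: [0.6, -0.1, 0.9]
grip_width: 0.0522
grip_force: 0.0
time: 16.73
position: [0.5419, 0.0311, 0.0919]
tool_rot: [0.652, 0.758, 0.0, 0.0]
ft_force: [0.3, -0.3, -0.4]
grip_width: 0.0139
grip_force: 25.5
t 16.73 pos [0.5419 0.0311 0.0919] case [0.0517 0.0002 0.0919] yaw 98.59 tilt -1.0 F [ 0.3 -0.3 -0.4] w 0.0139 gf 25.5
c-.059,0,.09,90 [0.4325 0.0144 0.09  ] rows [-0.0007, -0.3689, 0.006, np.float64(-0.0)]
```

```bash
python3 -m handwheel '[[0,-0.02,0,0],[0,-0.06,0,0],[0,-0.12,0,0],[0,-0.18,0,0],[0,-0.24,0,0],[0,-0.29,0,0],[0,-0.33,0,0],[0,-0.35,0,0],[0,-0.36,0,0],[0,-0.36,0,0]]'|egrep 'posi|ft_';for i in 1 2 3 4 5; do python3 -m handwheel '[[0,-0.005,0,0],[0,-0.005,0,0]]' | egrep 'posi|ft_force'; done
```

```text
position: [0.4338, 0.015, 0.0919]
ft_force: [-1.5, 1.4, 4.1]
position: [0.4335, 0.0149, 0.0918]
ft_force: [-0.8, 3.0, 5.4]
position: [0.4324, 0.0148, 0.0918]
ft_force: [0.7, 3.9, 5.9]
position: [0.4324, 0.0147, 0.0919]
ft_force: [4.5, 7.2, 3.3]
position: [0.4323, 0.0146, 0.0919]
ft_force: [7.4, 9.7, 1.5]
position: [0.4323, 0.0146, 0.0919]
ft_force: [10.6, 12.7, -2.2]
```

```bash
python3 -m handwheel '[[0,0.01,0,0],[0,0.01,0,0]]'|egrep 'posi|ft_force'; python3 -m handwheel '[[0,0,0,0],[0,0,0,0],[0,0,0,0],[0,0,-0.1,0],[0,0,-0.22,0],[0,0,-0.34,0],[0,0,-0.4,0]]' 60; python3 go.py c.182,.006,.2,0 c.182,.006,.2,180
```

```text
position: [0.4323, 0.0147, 0.0918]
ft_force: [3.1, 6.6, 3.5]
time: 19.15
position: [0.4312, 0.0137, 0.2146]
tool_rot: [0.652, 0.758, 0.001, 0.002]
ft_force: [1.0, 0.9, 0.7]
grip_width: 0.0495
grip_force: 0.0
t 19.15 pos [0.4312 0.0137 0.2146] case [-0.0603 -0.0005  0.2146] yaw 98.6 tilt -1.0 F [1.  0.9 0.7] w 0.0495 gf 0.0
c.182,.006,.2,0 [0.6699 0.0564 0.2   ] rows [0.0217, 0.8076, 0.0516, np.float64(0.25)]
c.182,.006,.2,180 [0.6699 0.0564 0.2   ] rows [0.0217, 0.8076, 0.0516, np.float64(-0.25)]
```

```bash
python3 -m handwheel '[[0,0.05,-0.12,0],[0.005,0.18,-0.16,0.01],[0.01,0.31,-0.16,0.03],[0.01,0.44,-0.16,0.05],[0.02,0.57,-0.16,0.07],[0.02,0.7,-0.16,0.09],[0.022,0.8,-0.16,0.11],[0.022,0.807,-0.16,0.13],[0.022,0.807,-0.16,0.15],[0.022,0.807,-0.16,0.17],[0.022,0.807,-0.16,0.19],[0.022,0.807,-0.16,0.21],[0.022,0.807,-0.16,0.23],[0.022,0.807,-0.16,0.25],[0.022,0.807,-0.16,0.25]]'
python3 - <<'E'
from go import *
from fit import P
o=robot.get_obs();c=cam("wrist");save(c,'w4.png')
T=np.eye(4);T[:3,:3]=R.from_quat(o["tool_rot"]).as_matrix();T[:3,3]=o["position"];T=T@np.array(c["hand_eye"])
H=cv2.cvtColor(c["frame"],cv2.COLOR_RGB2HSV);m=cv2.inRange(H,(0,150,60),(8,255,255))|cv2.inRange(H,(172,150,60),(180,255,255))
n,L,s,ct=cv2.connectedComponentsWithStats(m)
for i in range(1,n):
    if s[i,4]>60: print(s[i],ct[i],"case",w2c(atz(c,ct[i][::-1],.056,T)).round(4))
E
python3 go.py c.182,.006,.05,0
```

```text
time: 20.4
position: [0.668, 0.0565, 0.2587]
tool_rot: [0.997, 0.074, -0.001, 0.0]
ft_force: [0.7, 0.5, -0.3]
grip_width: 0.0517
grip_force: 0.0
[317 166  11  49 519] [322.15414258 189.48169557] case [0.1669 0.0055 0.056 ]
t 20.45 pos [0.668  0.0566 0.2588] case [0.1802 0.0065 0.2588] yaw 8.68 tilt -1.0 F [0.5 0.2 0.2] w 0.0521 gf 0.0
c.182,.006,.05,0 [0.6699 0.0564 0.05  ] rows [0.0074, 0.0017, 0.6961, np.float64(0.0002)]
```

View pics/w4.png

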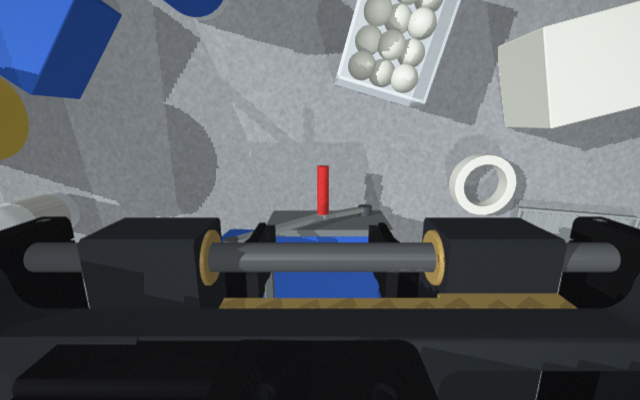

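```bash
python3 -m handwheel '[[0.006,0.002,0.12,0],[0.006,0.002,0.24,0],[0.006,0.002,0.36,0],[0.006,0.002,0.48,0],[0.006,0.002,0.6,0],[0.006,0.002,0.68,0],[0.006,0.002,0.714,0],[0.006,0.002,0.714,0],[0.006,0.002,0.714,0]]' ; python3 -m handwheel '[[0,0,0,0],[0,0,0,0],[0,0,0,0],[0,0,0,0],[0,0,0,0],[0,0,0,0],[0,0,0,0]]' 0 15; python3 go.py
```

```text
time: 21.2
position: [0.6709, 0.0565, 0.0457]
tool_rot: [0.997, 0.076, 0.0, 0.0]
ft_force: [0.1, -0.5, -0.1]
grip_width: 0.0521
grip_force: 0.0
time: 21.78
position: [0.6707, 0.056, 0.0458]
tool_rot: [0.997, 0.076, 0.0, 0.001]
ft_force: [0.6, -11.1, 1.1]
grip_width: 0.0136
grip_force: 9.8
t 21.78 pos [0.6707 0.056  0.0458] case [0.1827 0.0055 0.0458] yaw 8.66 tilt -1.0 F [  0.6 -11.1   1.1] w 0.0136 gf 9.8
```

```bash
python3 -m handwheel '[[0,0.012,-0.012,0],[0,0.022,-0.023,0],[0,0.031,-0.035,0],[0,0.042,-0.046,0],[0,0.053,-0.056,0]]' - 25|egrep 'posi|force|width'; python3 go.py
```

```text
position: [0.6724, 0.0439, 0.0625]
ft_force: [0.0, 9.1, -0.3]
grip_width: 0.0132
grip_force: 25.0
t 22.2 pos [0.6724 0.0439 0.0625] case [ 0.1827 -0.0067  0.0625] yaw 8.5 tilt -1.0 F [ 0.   9.1 -0.3] w 0.0132 gf 25.0
```

```bash
python3 -m handwheel '[[0,0.012,-0.011,0],[0,0.019,-0.017,0],[0,0.026,-0.022,0],[0,0.033,-0.027,0],[0,0.04,-0.032,0],[0,0.05,-0.037,0],[0,0.05,-0.037,0]]' |egrep 'posi|force|width'; python3 go.py
```

```text
position: [0.6745, 0.03, 0.0742]
ft_force: [-1.0, 9.4, 3.5]
grip_width: 0.0131
grip_force: 25.0
t 22.78 pos [0.6745 0.03   0.0742] case [ 0.1826 -0.0207  0.0742] yaw 8.5 tilt -1.0 F [-1.   9.4  3.5] w 0.0131 gf 25.0
```

```bash
python3 -m handwheel '[[0,0,0,0],[0,0,0,0],[0,0,0,0],[0,0,0,0],[0,0,-0.05,0],[0,0,-0.15,0],[0,0,-0.28,0],[0,0,-0.42,0],[0,0,-0.56,0],[0,0,-0.7,0],[0,0,-0.82,0],[-0.02,-0.02,-0.85,-0.01]]' 50 >/dev/null; python3 -m handwheel '[[-0.08,-0.09,0,-0.02],[-0.16,-0.18,0,-0.04],[-0.24,-0.27,0,-0.06],[-0.32,-0.36,0,-0.08],[-0.4,-0.45,0,-0.1],[-0.48,-0.52,0,-0.12],[-0.55,-0.58,0,-0.14],[-0.59,-0.62,0,-0.16],[-0.59,-0.63,0,-0.18],[-0.59,-0.63,0,-0.2],[-0.59,-0.63,0,-0.22],[-0.59,-0.63,0,-0.24],[-0.59,-0.63,0,-0.24]]' 0; python3 go.py c0,.168,.213,90
python3 - <<'E'
from h import *
c=cam("scene");cv2.imwrite('pics/s5.png',cv2.resize(c["frame"][100:300,250:500,::-1],None,fx=3,fy=3,interpolation=3))
E
```

```text
time: 24.87
position: [0.4552, 0.178, 0.3284]
tool_rot: [0.651, 0.759, -0.0, 0.0]
ft_force: [0.2, 0.7, -0.0]
grip_width: 0.0001
grip_force: 0.0
t 24.87 pos [0.4552 0.178  0.3284] case [-0.012   0.1584  0.3284] yaw 98.72 tilt -1.0 F [ 0.2  0.7 -0. ] w 0.0001 gf 0.0
c0,.168,.213,90 [0.4657 0.1893 0.213 ] rows [0.0323, 0.0403, 0.3846, np.float64(0.0003)]
```

View pics/s5.png

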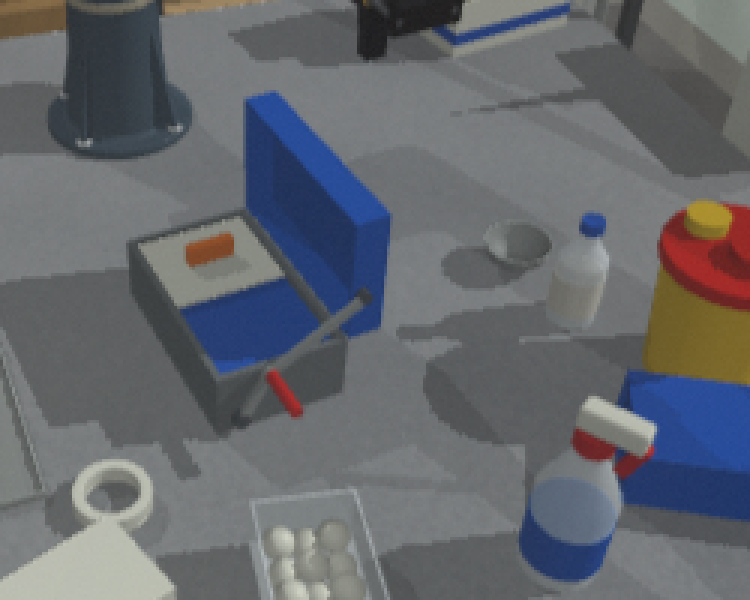

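The cover is home and the stay's lower link is now steeper than the upper one, with the bar at about (285,393) in this crop. I'll triangulate the bar while the arm is clear of it.

```bash
python3 - <<'E'
from go import *
from fit import P
from scipy.optimize import least_squares
A=[]
for n in("scene","top"):
    c=cam(n);H=cv2.cvtColor(c["frame"],cv2.COLOR_RGB2HSV);m=cv2.inRange(H,(0,120,60),(8,255,255))|cv2.inRange(H,(172,120,60),(180,255,255))
    e=P(c,np.array([c2w([.166,-.02,.077])]))[0];k=np.zeros_like(m);cv2.circle(k,tuple(int(v) for v in e),18,255,-1);m&=k
    u=np.argwhere(m>0).mean(0)[::-1];print(n,(m>0).sum(),u,e);A.append((c,u))
r=least_squares(lambda X:np.concatenate([P(c,X[None])[0]-u for c,u in A]),c2w([.166,0,.07]))
p=w2c(r.x);print(p,r.cost);a=np.arctan2(p[2]-.02,p[1]+.05);print(np.degrees(a),np.hypot(p[2]-.02,p[1]+.05))
E
```

```text
scene 71 [344.47887324 230.78873239] [344.26032225 230.53046577]
top 100 [295.69 159.7 ] [296.66510973 158.60972854]
[ 0.16381828 -0.01724888  0.072692  ] 0.046359932067927746
58.136661429969074 0.06204098240691168
```

```bash
python3 -m handwheel '[[0.032,0.04,0,0],[0.032,0.04,0.1,0],[0.032,0.04,0.2,0],[0.032,0.04,0.3,0],[0.032,0.04,0.38,0],[0.032,0.04,0.38,0]]'|egrep 'posi|ft_'; python3 go.py c0,.14,.213,90
```

```text
position: [0.4623, 0.1889, 0.2101]
ft_force: [-0.7, -0.5, -0.5]
t 25.52 pos [0.4623 0.1889 0.2101] case [-0.0033  0.1681  0.2101] yaw 98.47 tilt -0.9999 F [-0.7 -0.5 -0.5] w 0.0003 gf 0.0
c0,.14,.213,90 [0.4699 0.1616 0.213 ] rows [-0.0935, 0.0113, -0.0099, np.float64(-0.0004)]
```

```bash
cat > lid.py <<'E'
import sys; from go import *
o=robot.get_obs();M=R.from_quat(o["tool_rot"]).as_matrix();p=np.array(o["position"])
print("t",o["time"],w2c(p).round(4),"F",np.round(o["ft_force"],1))
a,b,n=map(float,sys.argv[1:4]); 
for th in np.linspace(a,b,int(n)):
    f=np.radians(162.9-th);t=c2w([0,.075+.136*np.cos(f)+.0095,.08+.136*np.sin(f)+.008])
    print(round(th,1),(M.T@(t-p)/.3).round(3).tolist())
E
python3 lid.py 97 45 14
```

```text
t 25.5167 [-0.0033  0.1681  0.2101] F [-0.7 -0.5 -0.5]
97.0 [-0.093, 0.011, -0.007]
93.0 [-0.123, 0.011, -0.019]
89.0 [-0.153, 0.011, -0.029]
85.0 [-0.184, 0.011, -0.036]
81.0 [-0.215, 0.011, -0.042]
77.0 [-0.246, 0.011, -0.045]
73.0 [-0.278, 0.011, -0.047]
69.0 [-0.309, 0.011, -0.045]
65.0 [-0.341, 0.012, -0.042]
61.0 [-0.372, 0.012, -0.037]
57.0 [-0.403, 0.012, -0.029]
53.0 [-0.433, 0.012, -0.019]
49.0 [-0.462, 0.012, -0.008]
45.0 [-0.491, 0.012, 0.006]
```

```bash
python3 -m handwheel '[[-0.04,0.01,-0.003,0],[-0.07,0.01,-0.005,0],[-0.09,0.011,-0.007,0],[-0.105,0.011,-0.013,0],[-0.123,0.011,-0.019,0],[-0.138,0.011,-0.024,0],[-0.153,0.011,-0.029,0]]'|egrep 'posi|ft_'; python3 lid.py 97 89 3
```

```text
position: [0.4762, 0.1445, 0.2239]
ft_force: [-0.3, 2.7, -2.0]
t 26.1 [0.0037 0.1221 0.2239] F [-0.3  2.7 -2. ]
97.0 [0.06, -0.012, 0.039]
93.0 [0.03, -0.012, 0.027]
89.0 [0.0, -0.012, 0.017]
```

```bash
python3 lid.py 86 50 10|tail -10 >/dev/null; python3 -m handwheel '[[-0.02,0,0.012,0],[-0.045,0,0.005,0],[-0.07,0,0.001,0],[-0.095,0,-0.001,0],[-0.12,0,-0.002,0],[-0.145,0,-0.001,0],[-0.17,0,0.001,0],[-0.195,0,0.005,0],[-0.22,0,0.01,0],[-0.245,0,0.016,0],[-0.245,0,0.016,0]]'|egrep 'posi|ft_'; python3 lid.py 57 25 9
```

```text
position: [0.487, 0.0703, 0.2179]
ft_force: [-0.3, 0.1, -0.3]
t 27.0167 [0.0033 0.0472 0.2179] F [-0.3  0.1 -0.3]
57.0 [0.0, -0.011, -0.003]
53.0 [-0.03, -0.011, 0.007]
49.0 [-0.059, -0.011, 0.019]
45.0 [-0.088, -0.011, 0.032]
41.0 [-0.115, -0.011, 0.048]
37.0 [-0.141, -0.011, 0.066]
33.0 [-0.166, -0.011, 0.085]
29.0 [-0.19, -0.011, 0.107]
25.0 [-0.212, -0.011, 0.129]
```

```bash
python3 -m handwheel '[[-0.015,0,0.003,0],[-0.03,0,0.009,0],[-0.045,0,0.016,0],[-0.06,0,0.022,0],[-0.075,0,0.029,0],[-0.09,0,0.036,0],[-0.103,0,0.044,0],[-0.117,0,0.053,0]]'|egrep 'posi|ft_'; python3 lid.py 41 25 5
python3 - <<'E'
from h import *
c=cam("scene");cv2.imwrite('pics/s6.png',cv2.resize(c["frame"][100:300,250:450,::-1],None,fx=3,fy=3,interpolation=3))
E
```

```text
position: [0.492, 0.0369, 0.2022]
ft_force: [-1.2, 0.1, 3.5]
t 27.6833 [0.0033 0.0133 0.2022] F [-1.2  0.1  3.5]
41.0 [-0.002, -0.011, -0.004]
37.0 [-0.029, -0.011, 0.013]
33.0 [-0.054, -0.011, 0.033]
29.0 [-0.077, -0.011, 0.054]
25.0 [-0.099, -0.011, 0.077]
```

View pics/s6.png

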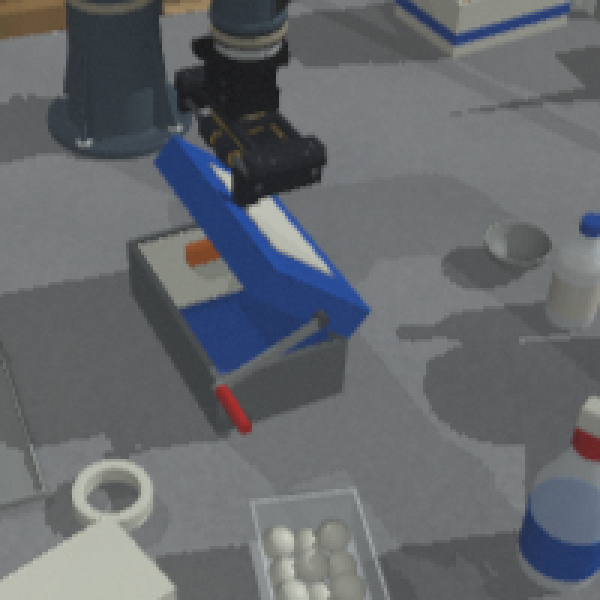

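The lid follows the gripper at about 40° from shut, and the stay folds properly with the bar at (233,408). I'll continue down.

```bash
python3 -m handwheel '[[-0.014,0,0.006,0],[-0.027,0,0.015,0],[-0.04,0,0.026,0],[-0.054,0,0.037,0],[-0.066,0,0.048,0],[-0.078,0,0.06,0],[-0.09,0,0.072,0],[-0.1,0,0.083,0]]'|egrep 'posi|ft_'; python3 lid.py 25 0 6
```

```text
position: [0.4965, 0.0073, 0.177]
ft_force: [-1.8, 1.2, 1.4]
t 28.4 [ 0.0033 -0.0165  0.177 ] F [-1.8  1.2  1.4]
25.0 [0.0, -0.011, -0.007]
20.0 [-0.025, -0.011, 0.023]
15.0 [-0.047, -0.011, 0.056]
10.0 [-0.067, -0.011, 0.09]
5.0 [-0.083, -0.011, 0.126]
0.0 [-0.096, -0.011, 0.163]
```

```bash
python3 -m handwheel '[[-0.01,0,0.01,0],[-0.02,0,0.02,0],[-0.03,0,0.033,0],[-0.04,0,0.046,0],[-0.05,0,0.06,0],[-0.058,0,0.074,0],[-0.066,0,0.088,0],[-0.073,0,0.102,0],[-0.08,0,0.116,0],[-0.085,0,0.128,0],[-0.089,0,0.138,0]]'|egrep 'posi|ft_'; python3 lid.py 5 0 2
```

```text
position: [0.5007, -0.0188, 0.1356]
ft_force: [0.7, 0.3, 0.6]
t 29.3167 [ 0.0035 -0.043   0.1356] F [0.7 0.3 0.6]
5.0 [0.005, -0.012, -0.012]
0.0 [-0.008, -0.012, 0.025]
```

```bash
for i in 1 2 3 4 5 6; do python3 -m handwheel '[[-0.001,0,0.003,0],[-0.002,0,0.006,0],[-0.002,0,0.006,0]]'|egrep 'posi|ft_'; done
```

```text
position: [0.5006, -0.0193, 0.1341]
ft_force: [-0.3, -0.7, -0.1]
position: [0.5007, -0.0198, 0.1324]
ft_force: [0.1, -0.5, 0.3]
position: [0.5008, -0.0204, 0.1305]
ft_force: [0.0, -1.4, -1.0]
position: [0.5009, -0.021, 0.1287]
ft_force: [-0.1, 0.0, 0.6]
position: [0.501, -0.0211, 0.1283]
ft_force: [-2.7, 1.4, 12.2]
position: [0.501, -0.0212, 0.1282]
ft_force: [-4.7, 4.1, 25.1]
```

```bash
python3 -m handwheel '[[0,0,-0.02,0],[0,0,-0.08,0],[0,0,-0.2,0],[0,0,-0.33,0],[0,0,-0.46,0],[0,0,-0.59,0],[0,0,-0.7,0],[0,0,-0.7,0]]'|egrep 'time|posi|ft_'
python3 -m handwheel '[[-0.13,0,0,0],[-0.26,0,0,0],[-0.39,0,0,0],[-0.52,0,0,0],[-0.65,0,0,0],[-0.78,0,0,0],[-0.78,0,0,0]]'|egrep 'time|posi|ft_'
python3 - <<'E'
from h import *
a=cam("scene")["frame"][120:300,120:440,::-1];b=cam("top")["frame"][130:300,130:450,::-1]
cv2.imwrite('pics/f7.png',cv2.resize(np.vstack([a,b]),None,fx=1.7,fy=1.7,interpolation=3))
E
```

```text
time: 31.48
position: [0.505, -0.023, 0.3425]
ft_force: [0.7, 0.5, -0.0]
time: 32.07
position: [0.5369, -0.2611, 0.3339]
ft_force: [1.4, 0.0, 0.9]
```

View pics/f7.png

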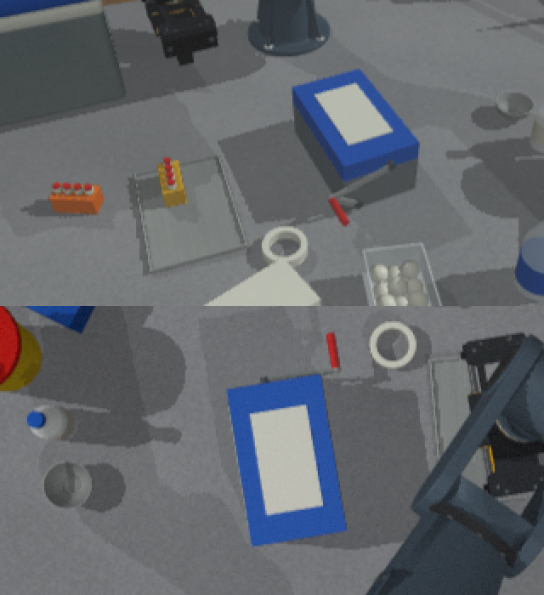

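The lid lies flush on the case, the bar is folded forward, yellow is on the tray, and the bystanders haven't moved.

```bash
python3 -m handwheel '[[0,0,0,0],[0,0,0,0],[0,0,0,0]]'>/dev/null; python3 -c "from rig import job;print(job.hand_in())"
```

```text
the job is handed in; nothing more can be done
None
```

The job is handed in (no verdict came back): the green carrier is upright in the bay under the closed cover, the stay is unlocked and the lid is shut, at about 32 s of the 72 s allowed; the yellow carrier and the other things look undisturbed, and the set-down on the bay floor peaked near 22 N.

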